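Unlock the card cabinet: hold the locking plunger up

ROBOT

A 6-joint arm with a two-finger parallel gripper is mounted at the origin on the work surface. World frame = base frame: x ahead of the robot, y to its left, z up, the work surface at z = 0. Lengths are in m, angles in degrees, forces in N, time in s.
With the tool pointing down it reaches from about 0.35 to 0.975 m from the base axis. Payload 4.9 kg.
Tool frame: the origin (TCP) lies midway between the tips of the shut fingers; the grasp point (between the pads) lies 19 mm behind it; z points along the fingers, y is the line along which they close (so a half turn about z gives the same grasp; the last joint's range is limited). The gripper opens to 85 mm and grips with 20 to 120 N. Pads are 22 mm wide; open, the fingers measure 114 mm over their backs; the gripper's body (76 mm by 85 mm) begins 54 mm behind the grasp point. The pads swing forward as they close: fully open they stand 13 mm farther back than shut.
Start: joints at [-6.818, 3.019, 92.412, -0, 84.569, -6.818], TCP at [0.625, 0, 0.231] pointing down, gripper open.
Joint ranges: [-172.51, 172.51], [-57.92, 126.97], [3.15, 148.05], [-58.71, 238.71], [5.1, 150.11], [-179.66, 179.66]. Speed limits (degrees/s): [147.25, 147.25, 180, 180, 180, 180].

INTERFACE

Orientations are given as a 3x3 rotation matrix whose columns are the frame's x, y, z axes.
In Python, from bench import env gives the robot as it stands.
- The arm moves only by the shell command python3 -m creep 'ROWS' [OPENING]. ROWS is JSON, a list of rows, each a list of 2 entries, a list of its own where there are three numbers: the shift along the world's x, y, z as a fraction of full scale, then the turn, a rotation vector about the world's x, y, z as a fraction of full scale. A call has 1 to 20 rows; each row is the pose to reach, as a shift and turn from the pose commanded when the call began; what a row does not reach only later rows make up. Full scale, the value 1, is 80 cm for a shift and 60 degrees for a turn. A row lasts 1/12 s, in which the tool goes at most 41.7 mm and 7.16 degrees, less where a joint would pass 70% of its speed; a pose out of reach is approached as far as the arm can. A call with a number of a shift or a turn outside -1 to 1 is refused whole. A call with a gripper value outside its range is refused whole. OPENING is the closure, from 0 (fully open) to 1 (shut), set as the call begins (- or left out, the last holds). The fingers move at their own pace and stop on an object; the grip force is fixed at half the most. Time passes only in rows, so rows that repeat a pose let the fingers close. It gives the time, the measured TCP pose, the force, the opening and the grip force at its end, in the units of the state.
- env.get_obs(): the state, without advancing time (a new reading comes with each control period).
- env.grab_frame(name): name is "scene" or "side" or "wrist"; returns a dict with "image" (480x640x3 uint8, blue, green, red), "range_z" (480x640 float32, m along the optical axis (not along the pixel's ray), 0 where there is no reading), "K" (3x3 intrinsics, pixels), "k1" (the pictures are not rectified: a ray, as slopes to the right and down, at radius r is drawn at 1 + k1 r^2 times it, then the intrinsics apply), "world_from_camera" (4x4, takes a point from camera to world coordinates). Camera axes: x right, y down, z forward; pixel columns grow to the right and rows downward; lengths in m; the calibration is good to about 2 mm. A picture is of the moment at which its call begins.
- env.job_done(): hands the job in; it is judged then, once.
The state is a dict: "clock": time; "joint_positions": joint angles; "joint_vel": joint speeds; "joint_efforts": joint torques, N m; "ee_pos": TCP position; "tool_rot": TCP orientation; "force": force on the tool from outside, world axes, zero at the start; "ft_torque": the same for the moment, N m; "grip_width": finger opening in m; "grip_force": force on a finger pad.
Only numpy, scipy, OpenCV 4.12 (cv2) and the standard library are available. Lean on these libraries where they do the work, as an engineer would, in place of code of your own. Each camera call takes 0.05 s, during which the arm holds its last target. There are 200 camera calls.

TASK

Free the locking strap of the card cabinet: first turn the black bar handle of its sprung plunger until the bar lines up with the slot in the plate below it, then pull the handle straight up as far as it goes, so that the pin is clear of its hole in the strap. Finish while still gripping the handle and holding it fully up; do not let it spring back. Leave the stapler, the pen cup and the stamp undisturbed.

Things in the scene. Friction and masses are not known exactly. Their poses are not given: they have to be found in the camera images.
- handle: black upright bar handle on a vertical stem: 44 mm long (x), 12 mm thick (y), 28 mm tall (z up), both ends alike. Origin on the stem's axis at the pin's tip, level with the cabinet's top when down; the bar spans 46 to 74 mm above it. It turns about z (friction 0.03 N m, stays where left) and starts 0.5 to 1.57 rad off the slot's line; lined up either way round is right, so turn the shorter way.
- bar_middle (a point): middle of the bar handle, the place to grip it, across its 12 mm thickness; axes as the handle. When down it is 26 mm above the slotted plate; 12 mm are free between bar and plate. Stops keep the handle from turning more than 0.35 rad past the slot's line at either end of its half turn.
- fin_middle (a point): middle of the steel cross fin on the stem under the plate, 40 mm long (x, parallel to the bar), 6 mm thick (y), 20 mm tall. It turns with the handle. It rises through the slot only when the bar is within about 0.15 rad of the slot's line; otherwise the plate stops it after 2 mm. Once in the slot it cannot turn, and it stays in the slot to the top.
- plunger (a joint): lift of the plunger in m: 0 = down, pin in its hole; 0.020 = fully up, at its stop. A spring pushes it down: about 7 N (with its weight) at the start of the pull, 13 N fully up; let go, it springs back. The 12 mm pin sits in a hole in the 6 mm thick strap on the cabinet's top. Turning the handle does not change this value.
- slot (a point): middle of the slot in the bright metal plate (96 x 64 mm, 4 mm thick) under the handle, at the plate's upper face, 34 mm above the cabinet's top, on the plunger's axis. x axis = the slot's line, pointing away from the drawer fronts; z up. The slot is 48 mm long and 12 mm wide; a raised dark rib, 20 mm long, marks its line beyond either end. It is fixed.
- cabinet: pale blue-grey steel card cabinet with two drawers side by side, 300 mm deep (x), 360 mm wide (y), 135 mm high, fixed; origin at the middle of its underside, drawer fronts at -x. The lock with the plunger is fixed on its top, a dark steel strap 30 mm wide runs from it to the drawer fronts.
- stapler: black and steel stapler, 130 x 36 x 50 mm, on the table beside the cabinet (+y side); origin in the middle of its underside. Leave alone.
- pen_cup: dark steel cup, 76 mm wide, 95 mm high, pens to 155 mm, on the table beside the cabinet (-y side); origin in the middle of its underside. Leave alone.
- stamp: wooden hand stamp, 32 mm wide, 68 mm high, standing on the rear part of the cabinet's top, at least 85 mm from the plunger; origin in the middle of its underside. Leave alone.

How it is judged (in metres and radians):
On the way, in this order (a step that is already met when the one before it is completed fails the run):
1. the bar handle is lined up with the slot (angle between the x axis of handle and the x axis of slot, either way round below 0.17 rad), for 0.1 s.
2. the plunger is pulled fully up (value of joint plunger above 0.017 m), for 0.2 s.
At the end, for the whole second after the job is handed in: The plunger is held at least 17 mm up (of 20 mm), the bar within 0.17 rad of the slot's line, the fingers still pressing on the handle with more than 5 N, all through the last second (value of joint plunger above 0.017 m and angle between the x axis of handle and the x axis of slot, either way round below 0.17 rad and contact force between the fingers and handle above 5 N); the arm keeps its last pose, push and grip.
It fails at once if the stapler was moved more than 25 mm (distance of stapler from where it was at the start of the episode above 0.025 m).
It fails at once if the pen cup was moved more than 25 mm (distance of pen_cup from where it was at the start of the episode above 0.025 m).
It fails at once if the stamp was moved more than 25 mm (distance of stamp from where it was at the start of the episode above 0.025 m).
It also fails if it takes over 32 s, if anything falls off the work surface, if the arm or the gripper's body presses on something with over 40 N, if the wrist force passes 120 N, or if a joint passes its speed limit or range.

## Working session

There is one attempt and no reset: what is moved stays moved. The work goes in short steps, Python scripts to look and compute and a shell command to move; the robot and the scene stay as the last step left them, time stands still between calls to the robot, and variables do not carry over. Pictures are saved under pics/ and viewed, at most 10 in all, crops included, and the job is handed in when it is done.

```bash
mkdir -p pics
cat > h.py <<'E'
import numpy as np,cv2
from bench import env
def grab(n):
    f=env.grab_frame(n); np.savez('f_%s.npz'%n,**{k:np.asarray(v) for k,v in f.items()}); return f
def ray(f,u,v):
    K=f['K'];k=float(f['k1']);d=np.array([(u-K[0,2])/K[0,0],(v-K[1,2])/K[1,1]]);s=d.copy()
    for _ in range(20): s=d/(1+k*(s@s))
    T=f['world_from_camera'];return T[:3,3],T[:3,:3]@np.array([s[0],s[1],1])
def pt(f,u,v):
    o,r=ray(f,u,v);return o+r*f['range_z'][int(round(v)),int(round(u))]
def atz(f,u,v,z):
    o,r=ray(f,u,v);return o+r*(z-o[2])/r[2]
def tri(f,a,g,b):
    o,r=ray(f,*a);p,q=ray(g,*b);s=np.linalg.lstsq(np.c_[r,-q],p-o,rcond=None)[0]
    A=o+r*s[0];B=p+q*s[1];return (A+B)/2,np.linalg.norm(A-B)
E
python3 - <<'E'
from h import *
a=[grab(n) for n in('scene','side','wrist')]
cv2.imwrite('pics/a.png',np.vstack([np.hstack([cv2.resize(a[0]['image'],(400,300)),cv2.resize(a[1]['image'],(400,300))]),np.hstack([cv2.resize(a[2]['image'],(400,300)),np.zeros((300,400,3),np.uint8)])]))
for f in a: print(f['world_from_camera'].round(3).tolist(),f['k1'],f['K'][0,0])
E
```

```text
[[0.102, 0.795, -0.599, 1.291], [0.995, -0.091, 0.048, 0.004], [-0.017, -0.6, -0.8, 1.071], [0.0, 0.0, 0.0, 1.0]] -0.03918779817677987 616.3308351322497
[[0.716, -0.51, 0.476, -0.014], [-0.697, -0.507, 0.507, -0.569], [-0.017, -0.695, -0.719, 1.068], [0.0, 0.0, 0.0, 1.0]] -0.09563583668956337 521.4553720332648
[[1.0, 0.001, -0.002, 0.624], [0.0, -0.962, -0.272, 0.068], [-0.002, 0.272, -0.962, 0.373], [0.0, 0.0, 0.0, 1.0]] -0.04506451218505454 343.3427762256984
```

View pics/a.png

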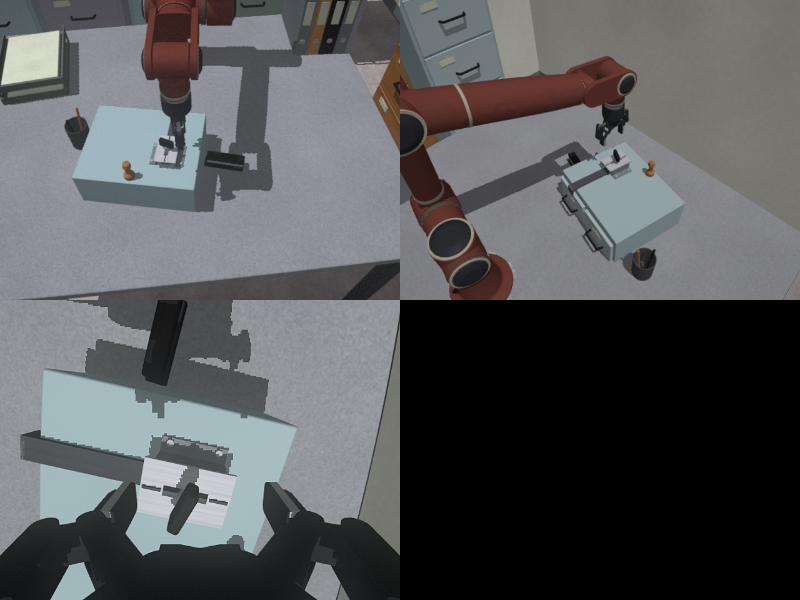

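The top row shows the handle near scene (166,142) and side (216,155). In the wrist panel (bottom left) the handle is at about (183,208), with the plate and rib line tilted slightly and the bar well off the slot's line. Next I'll look at enlarged crops.

Run:
```python
import numpy as np,cv2
w=np.load('f_wrist.npz')['image'];s=np.load('f_side.npz')['image'];c=np.load('f_scene.npz')['image']
A=cv2.resize(w[210:410,200:400],(800,800),interpolation=cv2.INTER_CUBIC)[:600] # 4x, u=200+x/4,v=210+y/4
cv2.imwrite('pics/b.png',A)
B=cv2.resize(s[220:300,310:390],(400,400),interpolation=cv2.INTER_CUBIC) #5x
C=cv2.resize(c[200:280,225:305],(400,400),interpolation=cv2.INTER_CUBIC)
cv2.imwrite('pics/c.png',np.hstack([B,C]))
```

```text
(no output)
```

View pics/b.png

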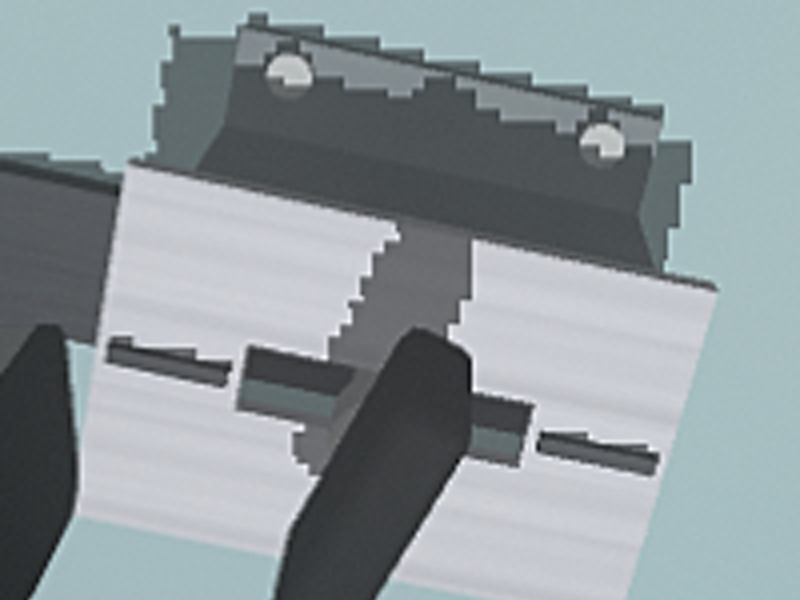

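View pics/c.png

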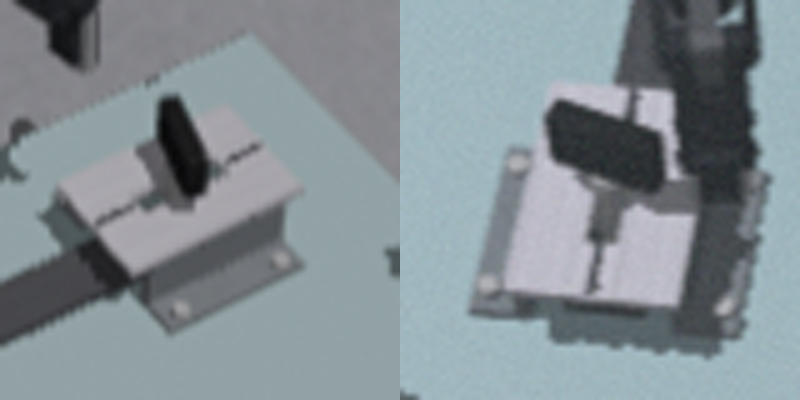

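The wrist crop (4x, origin 200,210) shows the slot ends at (240,380) and (528,432). The outer rib ends are at (106,350) and (658,464), and the bar runs from lower left to upper right, roughly 70° off the slot. The side and scene crops show the same, with the bar's ends clearly visible.

Run:
```python
from h import *
F={n:dict(np.load('f_%s.npz'%n)) for n in('scene','side','wrist')}
w=F['wrist']; g=lambda x,y:(200+x/4,210+y/4)
for p in [(106,350),(658,464),(232,372),(535,444),(170,300),(600,350)]:
    print('wrist',p,pt(w,*g(*p)).round(4),atz(w,*g(*p),.169).round(4))
# ribs triangulated: wrist<->side (B 5x origin 310,220) <->scene(C 5x origin 225,200)
s=lambda x,y:(310+x/5,220+y/5); c=lambda x,y:(225+(x-400)/5,200+y/5)
print('near tri',tri(w,g(106,350),F['side'],s(97,222))); print('far tri',tri(w,g(658,464),F['side'],s(261,146)))
print('far sc-side',tri(F['scene'],c(633,90),F['side'],s(261,146)))
A=pt(w,*g(106,350));B=pt(w,*g(658,464));m=((A+B)/2)[:2]
print('mid',m,'slot deg',np.degrees(np.arctan2(*(B-A)[1::-1])))
for n,f in F.items():
    P=[]
    for v in range(0,480):
        for u in range(0,640):
            if f['range_z'][v,u]>0 and f['image'][v,u].max()<90:
                if n=='wrist' and not(260<u<330 and v<400):continue
                p=pt(f,u,v)
                if np.hypot(*(p[:2]-m))<.04 and .178<p[2]<.215: P.append(p)
    P=np.array(P); 
    if len(P)<10: print(n,len(P));continue
    t=P[P[:,2]>.2] 
    print(n,len(P),P.min(0).round(4),P.max(0).round(4))
    (cx,sz,an)=cv2.minAreaRect((P[:,:2]*1000).astype(np.float32)); print(cx,sz,an)
```

```text
wrist (106, 350) [ 0.5639 -0.0293  0.1721] [ 0.563  -0.0308  0.169 ]
wrist (658, 464) [ 0.6541 -0.0519  0.1684] [ 0.654  -0.0515  0.169 ]
wrist (232, 372) [ 0.5837 -0.0343  0.1698] [ 0.5835 -0.0347  0.169 ]
wrist (535, 444) [ 0.6333 -0.0464  0.1714] [ 0.6334 -0.0478  0.169 ]
wrist (170, 300) [ 0.5741 -0.022   0.1688] [ 0.5741 -0.0219  0.169 ]
wrist (600, 350) [ 0.6437 -0.0302  0.1697] [ 0.6438 -0.0306  0.169 ]
near tri (array([ 0.56410359, -0.03042923,  0.17087321]), np.float64(0.0014940268946293362))
far tri (array([ 0.65421423, -0.0515303 ,  0.16928142]), np.float64(0.000478811780694478))
far sc-side (array([ 0.61641769, -0.04992329,  0.21451487]), np.float64(0.05297764647515705))
mid [ 0.60903214 -0.04059597] slot deg -14.05420151630423
scene 290 [ 0.5967 -0.0587  0.1814] [ 0.6283 -0.0189  0.2132]
(611.8369750976562, -37.95653533935547) (44.141563415527344, 14.329865455627441) 60.879188537597656
side 145 [ 0.5923 -0.0636  0.1804] [ 0.6229 -0.0215  0.2125]
(606.8023071289062, -41.1968994140625) (45.921146392822266, 11.885139465332031) 61.75852584838867
wrist 2162 [ 0.5942 -0.0599  0.1805] [ 0.6226 -0.0186  0.2113]
(608.3255615234375, -39.35055160522461) (44.21009826660156, 12.123735427856445) 61.128482818603516
```

The measurements agree: slot centre (0.609, -0.0405), plate z about 0.169, slot line -14°, bar at +61° with its top at about 0.210. So I need to turn the handle -75°. I'll move above the handle and align the closing line to -29°.

```bash
python3 -m creep '[[[-0.02,-0.05,0.01],[0,0,-0.48]],[[-0.02,-0.05,0.01],[0,0,-0.48]],[[-0.02,-0.05,0.01],[0,0,-0.48]],[[-0.02,-0.05,0.01],[0,0,-0.48]],[[-0.02,-0.05,0.01],[0,0,-0.48]],[[-0.02,-0.05,0.01],[0,0,-0.48]],[[-0.02,-0.05,0.01],[0,0,-0.48]]]' 0
python3 - <<'E'
from h import *
f=grab('wrist');o=env.get_obs();print(o['ee_pos'],o['tool_rot'],o['clock'],o['joint_positions'])
I=f['image'].copy();cv2.imwrite('pics/d.png',I)
m=np.array([.609,-.0405]);P=np.array([pt(f,u,v) for v in range(480) for u in range(200,440) if 0<f['range_z'][v,u] and f['image'][v,u].max()<90])
P=P[(np.hypot(*(P[:,:2]-m).T)<.028)&(P[:,2]>.18)&(P[:,2]<.213)]
print(len(P),cv2.minAreaRect((P[:,:2]*1000).astype(np.float32)),np.percentile(P[:,2],98))
E
```

```text
clock: 0.73
ee_pos: [0.6089, -0.0399, 0.239]
tool_rot: [[0.479, 0.878, -0.001], [0.878, -0.479, 0.0], [-0.0, -0.0, -1.0]]
force: [-0.5, 0.4, 0.0]
grip_width: 0.0852
grip_force: 0.0
[ 0.6088988  -0.03986321  0.23903306] [[ 4.79737160e-01  8.77412138e-01 -4.43636456e-04]
 [ 8.77412233e-01 -4.79737190e-01  4.40626158e-05]
 [-1.74167833e-04 -4.10390528e-04 -9.99999901e-01]] 0.7833 [-1.07290345e+01  7.93743124e-01  9.39514822e+01 -2.25921504e-03
  8.52802188e+01  1.79393913e+01]
1795 ((607.7032470703125, -38.9775505065918), (43.14142608642578, 13.80189323425293), 60.755409240722656) 0.21050719377352567
```

View pics/d.png

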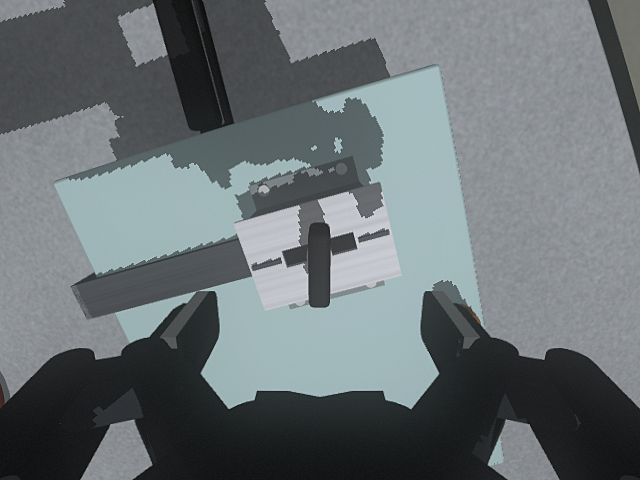

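The wrist view shows the bar vertical and centred between the fingers at (319,265). The stamp's orange edge is near the right finger at (477,315), so I'll check its clearance before descending.

Run:
```python
from h import *
for n,c in(('scene',(205,275)),('side',(402,268))):
    f=dict(np.load('f_%s.npz'%n));P=[]
    for v in range(c[1]-35,c[1]+35):
        for u in range(c[0]-30,c[0]+30):
            b,g,r=map(int,f['image'][v,u])
            if r>b+35: P.append(pt(f,u,v))
    P=np.array(P);P=P[(P[:,2]>.13)&(P[:,2]<.22)];q=(P[:,:2].min(0)+P[:,:2].max(0))/2
    print(n,len(P),P.min(0).round(3),P.max(0).round(3),np.hypot(*(q-[.609,-.0405])),np.degrees(np.arctan2(q[1]+.0405,q[0]-.609)))
```

```text
scene 256 [ 0.616 -0.174  0.134] [ 0.69  -0.14   0.206] 0.12442362839914095 -69.37968486376285
side 231 [ 0.655 -0.17   0.136] [ 0.681 -0.144  0.207] 0.13081431032788915 -63.21932981648488
```

The stamp is 130 mm away and clear of the swept area, so I'll descend and then grip.

```bash
python3 -m creep '[[[0,0,-0.025],[0,0,0]],[[0,0,-0.05],[0,0,0]],[[0,0,-0.065],[0,0,0]],[[0,0,-0.075],[0,0,0]],[[0,0,-0.075],[0,0,0]],[[0,0,-0.075],[0,0,0]]]' 0.3; python3 -m creep '[[[0,0,0],[0,0,0]],[[0,0,0],[0,0,0]],[[0,0,0],[0,0,0]],[[0,0,0],[0,0,0]],[[0,0,0],[0,0,0]],[[0,0,0],[0,0,0]],[[0,0,0],[0,0,0]],[[0,0,0],[0,0,0]],[[0,0,0],[0,0,0]],[[0,0,0],[0,0,0]],[[0,0,0],[0,0,0]],[[0,0,0],[0,0,0]]]' 1
```

```text
clock: 1.28
ee_pos: [0.609, -0.0399, 0.1792]
tool_rot: [[0.481, 0.877, -0.0], [0.877, -0.481, 0.0], [-0.0, -0.0, -1.0]]
force: [-0.0, -0.0, 0.5]
grip_width: 0.0598
grip_force: 0.0
clock: 2.28
ee_pos: [0.6089, -0.0397, 0.1805]
tool_rot: [[0.481, 0.876, 0.0], [0.876, -0.481, 0.0], [0.0, -0.0, -1.0]]
force: [-4.0, 2.7, 6.2]
grip_width: 0.0112
grip_force: 60.4
```

The bar is gripped with 60 N. Now I'll turn it -75° in two halves.

```bash
python3 -m creep '[[[0,0,0],[0,0,-0.08]],[[0,0,0],[0,0,-0.16]],[[0,0,0],[0,0,-0.24]],[[0,0,0],[0,0,-0.32]],[[0,0,0],[0,0,-0.4]],[[0,0,0],[0,0,-0.48]],[[0,0,0],[0,0,-0.56]],[[0,0,0],[0,0,-0.625]],[[0,0,0],[0,0,-0.625]],[[0,0,0],[0,0,-0.625]]]'; python3 -m creep '[[[0,0,0],[0,0,-0.08]],[[0,0,0],[0,0,-0.16]],[[0,0,0],[0,0,-0.24]],[[0,0,0],[0,0,-0.32]],[[0,0,0],[0,0,-0.4]],[[0,0,0],[0,0,-0.48]],[[0,0,0],[0,0,-0.56]],[[0,0,0],[0,0,-0.625]],[[0,0,0],[0,0,-0.625]],[[0,0,0],[0,0,-0.625]],[[0,0,0],[0,0,-0.625]]]'
python3 - <<'E'
from h import *
f=grab('wrist');g=grab('side')
cv2.imwrite('pics/e.png',np.hstack([cv2.resize(f['image'][140:340,220:420],(400,400),interpolation=2),cv2.resize(g['image'][210:310,300:400],(400,400),interpolation=2)]))
E
```

```text
clock: 3.12
ee_pos: [0.6089, -0.0398, 0.1804]
tool_rot: [[0.916, 0.402, -0.0], [0.402, -0.916, 0.0], [0.0, -0.0, -1.0]]
force: [-3.2, 1.6, 5.4]
grip_width: 0.0106
grip_force: 60.4
clock: 4.03
ee_pos: [0.6089, -0.0398, 0.1805]
tool_rot: [[0.971, -0.238, -0.0], [-0.238, -0.971, 0.0], [-0.0, -0.0, -1.0]]
force: [-3.4, 1.9, 5.5]
grip_width: 0.0109
grip_force: 60.3
```

View pics/e.png

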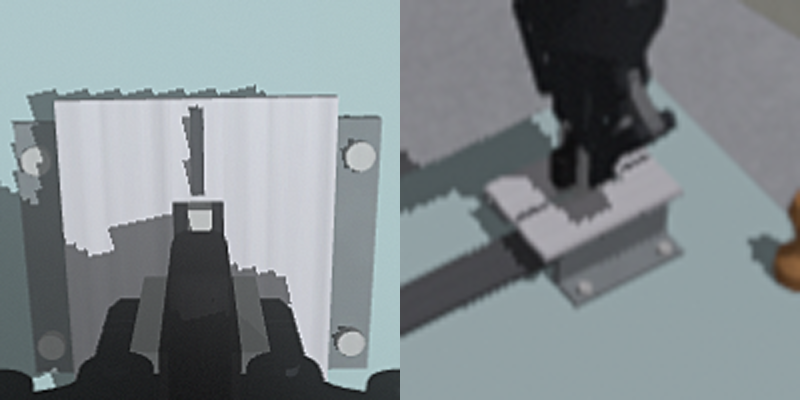

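The bar now lines up with the slot and rib: in the left crop the rib is at (197,150) and the bar is centred at (200,300). Now I'll pull it up slowly.

```bash
python3 -m creep '[[[0,0,0.003],[0,0,0]],[[0,0,0.006],[0,0,0]],[[0,0,0.009],[0,0,0]],[[0,0,0.012],[0,0,0]],[[0,0,0.015],[0,0,0]],[[0,0,0.018],[0,0,0]],[[0,0,0.021],[0,0,0]],[[0,0,0.024],[0,0,0]],[[0,0,0.024],[0,0,0]],[[0,0,0.024],[0,0,0]]]'
```

```text
clock: 4.97
ee_pos: [0.6086, -0.0398, 0.198]
tool_rot: [[0.971, -0.238, -0.001], [-0.238, -0.971, 0.0], [-0.001, -0.0, -1.0]]
force: [1.2, 2.0, -11.3]
grip_width: 0.011
grip_force: 58.5
```

```bash
python3 -m creep '[[[0,0,0.002],[0,0,0]],[[0,0,0.004],[0,0,0]],[[0,0,0.004],[0,0,0]],[[0,0,0.004],[0,0,0]],[[0,0,0.004],[0,0,0]]]'
python3 - <<'E'
from h import *
f=grab('wrist');g=grab('side')
cv2.imwrite('pics/g.png',np.hstack([cv2.resize(f['image'][140:340,220:420],(400,400),interpolation=2),cv2.resize(g['image'][210:310,300:400],(400,400),interpolation=2)]))
E
```

```text
clock: 5.38
ee_pos: [0.6085, -0.0398, 0.2007]
tool_rot: [[0.971, -0.239, -0.002], [-0.239, -0.971, 0.0], [-0.002, -0.0, -1.0]]
force: [1.0, 1.4, -16.9]
grip_width: 0.0108
grip_force: 59.8
```

View pics/g.png

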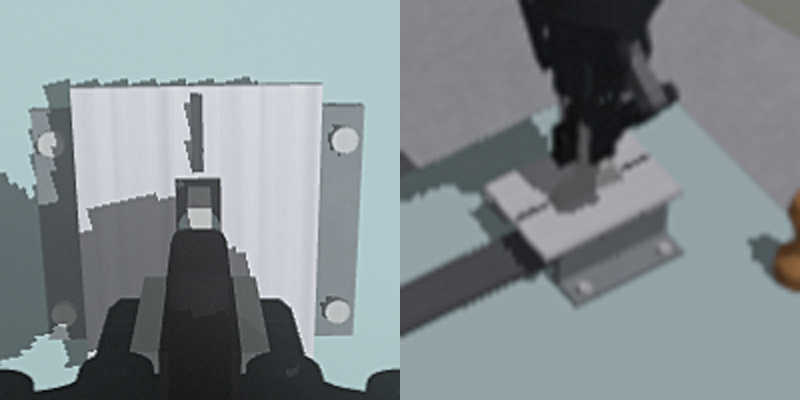

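The left crop shows the bar in the same place relative to the fingers (its far end at y≈232 in both pictures), so there was no slip. The steel fin now fills the slot, and the TCP rose 20 mm with 17 N, which means it is at the stop. I'll nudge it once to confirm.

```bash
python3 -m creep '[[[0,0,0.001],[0,0,0]],[[0,0,0.001],[0,0,0]],[[0,0,0.001],[0,0,0]],[[0,0,0.001],[0,0,0]],[[0,0,0.001],[0,0,0]],[[0,0,0.001],[0,0,0]]]'
```

```text
clock: 5.98
ee_pos: [0.6083, -0.0398, 0.2008]
tool_rot: [[0.971, -0.238, -0.002], [-0.238, -0.971, 0.001], [-0.002, -0.0, -1.0]]
force: [4.9, 2.5, -25.8]
grip_width: 0.0109
grip_force: 58.5
```

The force rose while the height stayed the same, so the plunger is firmly at its stop. I'm handing the job in.

```bash
python3 -c "
from bench import env
print(env.job_done())"
```

```text
the job is handed in; nothing more can be done
None
```

I turned the handle about 75° to line up with the slot, pulled it up 20 mm to its stop, and handed the job in at about 6 s with the handle still gripped and held up; the verdict wasn't shown.

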